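Make the tube reader ready: uncap the optic and release the transport lock

ROBOT

A 7-joint arm with a two-finger parallel gripper is mounted at the origin on the work surface. World frame = base frame: x ahead of the robot, y to its left, z up, the work surface at z = 0. Lengths are in m, angles in rad, forces in N, time in s.
With the tool pointing down it reaches from about 0.4 to 0.85 m from the base axis. Payload 10.4 kg.
Tool frame: the origin (TCP) lies midway between the tips of the shut fingers; the grasp point (between the pads) lies 19 mm behind it (manip.pinch_z is the distance from the TCP to the grasp point, in m); y points along the fingers, x is the direction in which the jaws open and shut, and the axes are right-handed (so a half turn about y gives the same grasp; the last joint's range is limited). The gripper opens to 85 mm and grips with 20 to 120 N. Pads are 22 mm wide; open, the fingers measure 114 mm over their backs; the gripper's body (76 mm by 85 mm) begins 54 mm behind the grasp point. The pads swing forward as they close: fully open they stand 13 mm farther back than shut.
Start: joints at [-1.156, 0.332, -0.065, 1.46, 0.022, 1.35, -0.088], TCP at [0.265, 0.566, 0.231] pointing down, gripper open.
Joint ranges: [-2.6, 2.6], [-0.5, 2.12], [-1.47, 1.34], [0.16, 2.42], [-1.27, 4.41], [0.06, 2.06], [-2.6, 2.6]. Speed limits (rad/s): [2.22, 2.22, 2.79, 2.79, 3.14, 3.14, 3.14].

INTERFACE

Orientations are given as a unit quaternion [x, y, z, w].
In Python, from workcell import manip gives the robot as it stands.
- The arm moves only by the shell command python3 -m pendant 'ROWS' [OPENING] [FORCE]. ROWS is a JSON object of lists of equal length, an entry for each row: "offset": the shift along the tool's x, y, z scaled (see below), a list of three; "turn": the turn, a rotation vector about the tool's x, y, z scaled (see below), a list of three. A call has 1 to 12 rows; each row is the pose to reach, as a shift and turn from the pose measured when the call began, along the tool's axes at that moment; what a row does not reach only later rows make up. The controller multiplies each number of a shift by 200 mm and each number of a turn by 45 degrees. A row lasts 1/8 s, in which the tool goes at most 62.5 mm and 10.7 degrees, less where a joint would pass 70% of its speed; a pose out of reach is approached as far as the arm can. A call with a number of a shift or a turn outside -1 to 1 is refused whole. A call with a gripper value outside its range is refused whole. OPENING is the opening in per cent of the stroke, from 0 (shut) to 100 (fully open), set as the call begins (- or left out, the last holds). The fingers move at their own pace and stop on an object; FORCE is the grip in N (left out, the last holds). Time passes only in rows, so rows that repeat a pose let the fingers close. It gives the time, the measured TCP pose, the force and the opening at its end, in the units of the state.
- manip.get_obs(): the state, without advancing time (a new reading comes with each control period).
- manip.camera(name): name is "scene" or "side" or "wrist"; returns (picture, depth): 384x512x3 uint8, red, green, blue; 384x512 float32, m along the optical axis (not along the pixel's ray), 0 where there is no reading.
- manip.camera_model(name): a dict with "intrinsics" (3x3 intrinsics, pixels), "k1" (the pictures are not rectified: a ray, as slopes to the right and down, at radius r is drawn at 1 + k1 r^2 times it, then the intrinsics apply), "R" (3x3) and "t" (3): a world point X has camera coordinates R X + t; the wrist camera has in their place "tool_from_camera" (4x4, takes a point from camera to tool coordinates, whose origin is the TCP and whose axes are the tool frame's). Camera axes: x right, y down, z forward; pixel columns grow to the right and rows downward; lengths in m; the calibration is good to about 2 mm. A picture is of the moment at which its call begins: read the wrist's pose just before it. camera_model takes no time and is no camera call.
- manip.hand_in(): hands the job in, once; it reports no verdict.
The state is a dict: "clock": time; "joint_pos": joint angles; "joint_velocities": joint speeds; "tau": joint torques, N m; "position": TCP position; "ee_rot": TCP orientation; "ft_force": force on the tool from outside, world axes, zero at the start; "torque": the same for the moment, N m; "grip_width": opening from 0.0 (shut) to 1.0 (fully open).
Only numpy, scipy, OpenCV 4.12 (cv2) and the standard library are available. Lean on these libraries where they do the work, as an engineer would, in place of code of your own. Each camera call takes 0.05 s, during which the arm holds its last target. There are 200 camera calls.

TASK

Make the bench-top tube reader ready for use. Lift the loose protective cap off its optic tube and set it down (do not drop it) in the round holder dish on the bench, open side down and lying flat, and slide the transport lock grip under the gantry beam fully home against the end stop farther from the optic tube. Leave the bottle, the tube rack and the tip box where they stand, let go of everything and finish with cap and lock at rest.

Things in the scene. Friction and masses are not known exactly. Their poses are not given: they have to be found in the camera images.
- reader: White bench-top tube reader, fixed. Origin: centre of its underside, on the bench; x points from its front (turned 6 to 29 degrees from facing the robot) to its back, y to its left, z up. Deck 220 (x) by 360 (y) mm, top 40 mm above the bench. Two posts at x=+50 to +80 and y=-178 to -152, +152 to +178 mm carry a gantry beam across its full width.
- lock (a joint): Transport lock slide on the deck under the gantry beam. 0 = locked (grip at reader y=-10 mm, nearer the optic tube); it grows as the grip moves along the reader's -y; 0.10 m = released, against the end stop. Rubs with about 2.5 N, has no spring and stays where it is left.
- lock_grip (a point): Centre of the top face of the black lock grip, 101 mm above the bench, at reader x=+30 mm. The grip is an upright block 22 mm (reader x) by 30 mm (reader y) by 50 mm tall; it stands on a flat aluminium carriage 36 by 70 mm (long along y) whose top is 51 mm above the bench. Moves with the lock; its axes are the reader's.
- end_stop (a point): Middle of the upper edge of the aluminium end stop block (20 mm along y, 18 mm high, top 58 mm above the bench) at reader x=+30, y=-145 mm, on the face that the carriage meets at the released end. A like block at reader y=+25 to +45 mm stops it at the locked end.
- cap: Loose grey cap, round, 60 mm diameter, 45 mm high, open below (52 mm bore, 40 mm deep), with a round knob 28 mm in diameter and 26 mm tall on top (71 mm overall), about 60 g. Origin: centre of its open lower rim; z up through the knob. Starts over the optic tube, rim 45 mm above the bench, 4 mm play around the tube; lift it over 45 mm to clear the tube.
- holder: White round holder dish fixed to the bench, 104 mm outer and 96 mm inner diameter, 16 mm high, inner floor 4 mm above the bench. Origin: centre of its underside. It stands to the left or to the right of the reader.
- bottle: White closed reagent bottle, 66 mm diameter, 150 mm tall, origin at the centre of its underside. Bystander, on the side of the reader where the holder is not.
- rack: White tube rack with capped tubes, 140 (x) by 90 (y) mm, about 98 mm tall, origin at the centre of its underside. Bystander.
- tipbox: Grey pipette tip box, 120 (x) by 85 (y) mm, 75 mm tall, origin at the centre of its underside. Bystander.
- beam_edge (a point): Middle of the lower front edge of the white gantry beam, 225 mm above the bench, at reader x=+10, y=0. The beam covers reader x=+10 to +80 mm, top 265 mm (a reading head on it reaches 300 mm). It hangs over the lock grip, which must be reached from the open front with the tool tilted some 25 to 45 degrees, fingers pointing down and towards the reader's back.
- optic_top (a point): Centre of the top of the upright black optic tube, 44 mm diameter, 45 mm tall on the deck (85 mm above the bench), at reader x=-65, y=+135 mm. The cap hides it at first. A 2 mm flange, 68 mm wide, rings its foot.
Things that resemble listed ones, but are neither listed nor needed, are in the scene too. What is shaped like the cap but turquoise is not meant.

How it is judged:
By the outcome, as a careful person would: the job done as asked, in the order asked, and still so for the second after the job is handed in, with the robot touching nothing.
It also fails if it takes over 56 s, if anything falls off the work surface, if the arm or the gripper's body presses on something with over 40 N, if the wrist force passes 120 N, or if a joint passes its speed limit or range.

## Working session

There is one attempt and no reset: what is moved stays moved. The work goes in short steps, Python scripts to look and compute and a shell command to move; the robot and the scene stay as the last step left them, time stands still between calls to the robot, and variables do not carry over. Pictures are saved under pics/ and viewed, about 8 in all and at most 12, crops included, and the job is handed in when it is done.

```bash
ls; mkdir -p pics
python3 - <<'E'
from workcell import manip
import cv2,numpy as np
s,d=manip.camera('scene'); s2,d2=manip.camera('side')
np.savez('v0.npz',s=s,d=d,s2=s2,d2=d2)
cv2.imwrite('pics/a.png',cv2.resize(s[:,:,::-1],(800,600),interpolation=cv2.INTER_CUBIC))
cv2.imwrite('pics/b.png',cv2.resize(s2[:,:,::-1],(800,600),interpolation=cv2.INTER_CUBIC))
for n in('scene','side','wrist'):print(n,manip.camera_model(n))
o=manip.get_obs();print(o, manip.pinch_z)
E
```

```text
pics
scene {'intrinsics': array([[390.79799905,   0.        , 253.95317187],
       [  0.        , 390.79799905, 197.00026466],
       [  0.        ,   0.        ,   1.        ]]), 'k1': -0.04596873628595438, 'R': array([[-0.85500981,  0.51861049,  0.00118123],
       [ 0.41084985,  0.67873612, -0.60870328],
       [-0.31648165, -0.51996196, -0.79339708]]), 't': array([ 0.42393185, -0.11385982,  1.53299424])}
side {'intrinsics': array([[471.08844244,   0.        , 249.02794904],
       [  0.        , 471.08844244, 184.17842065],
       [  0.        ,   0.        ,   1.        ]]), 'k1': -0.12000635666080127, 'R': array([[-0.31564818,  0.94884467,  0.00774703],
       [ 0.77038167,  0.26102906, -0.58170087],
       [-0.55396597, -0.17764465, -0.81336589]]), 't': array([ 0.15402371, -0.30039972,  1.83055358])}
wrist {'intrinsics': array([[324.88039524,   0.        , 256.13928834],
       [  0.        , 324.88039524, 198.06249086],
       [  0.        ,   0.        ,   1.        ]]), 'k1': -0.0880807437467062, 'tool_from_camera': array([[ 9.99999918e-01,  3.96838925e-04, -7.43326633e-05
[... 275 characters left out ...]
0e+00]])}
{'clock': 0.1, 'joint_pos': array([-1.15558551,  0.33282209, -0.06472242,  1.46083035,  0.02161988,
        1.34990916, -0.08846778]), 'joint_velocities': array([-0.00158915, -0.00159556,  0.00169932, -0.00277884, -0.00040152,
        0.00090679, -0.00099011]), 'tau': array([ 1.75157536e-03, -6.26738477e+01,  4.94007894e-02, -3.92428172e+01,
        1.64443877e-02,  7.02273523e-03, -1.57996487e-05]), 'position': array([0.26483096, 0.56575623, 0.23060006]), 'ee_rot': array([ 0.59689549,  0.37914389, -0.37987601, -0.59637228]), 'ft_force': array([-0.44527965,  0.16257812, -0.57585459]), 'torque': array([ 0.00339469,  0.01856566, -0.02119739]), 'grip_width': 0.9971724573823253} 0.0187
```

View pics/a.png

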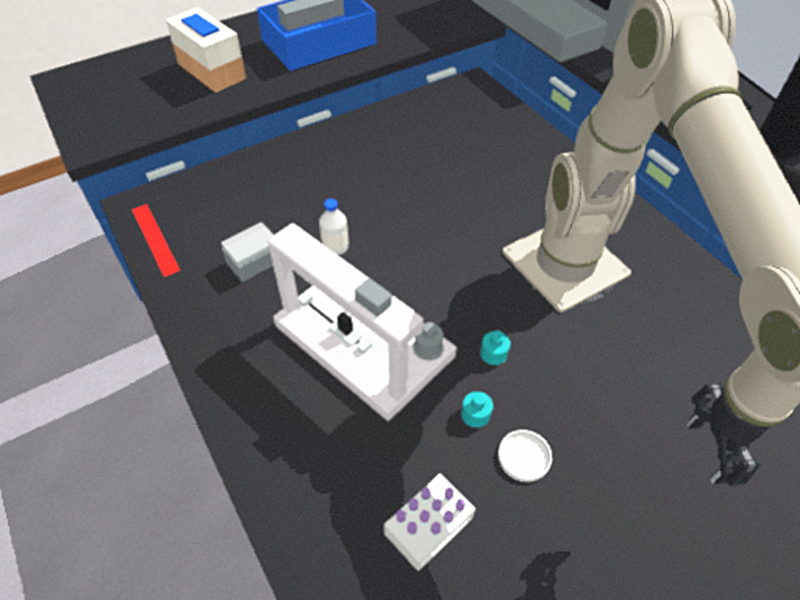

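View pics/b.png

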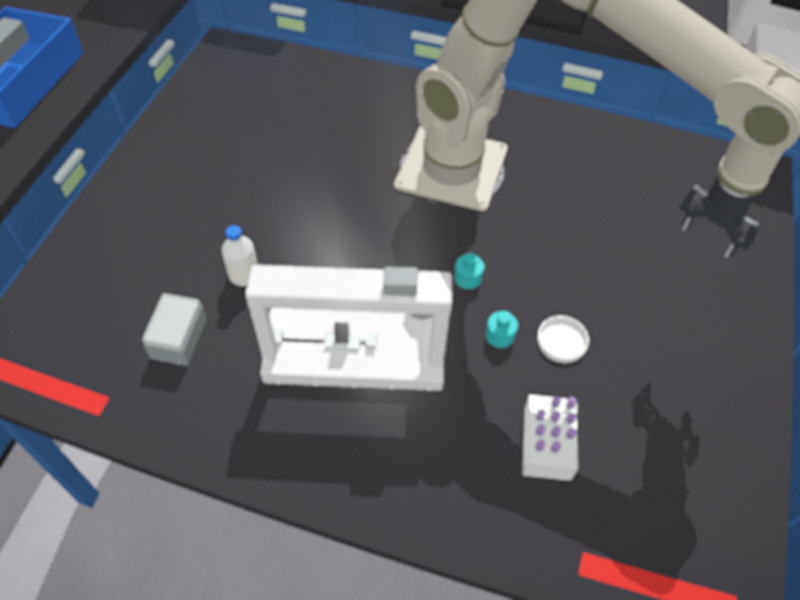

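Both views show the following. In the scene view the grey cap is on the reader at (429,340), the holder dish at (525,456), and the lock grip (black) at (345,323). Two turquoise decoys stand at (495,347) and (477,408). The grey cap on the reader deck is the one meant.

```bash
cat > h.py <<'E'
import numpy as np,cv2
from scipy.spatial.transform import Rotation as Ro
from workcell import manip
def rays(m,uv):
    D=np.array([m['k1'],0,0,0,0.]);p=cv2.undistortPoints(np.asarray(uv,float).reshape(-1,1,2),m['intrinsics'],D).reshape(-1,2)
    return np.c_[p,np.ones(len(p))]
def pose(name,o=None):
    m=manip.camera_model(name)
    if name!='wrist': return m,m['R'].T,-m['R'].T@m['t']
    T=m['tool_from_camera'];R=Ro.from_quat(o['ee_rot']).as_matrix()
    return m,R@T[:3,:3],R@T[:3,3]+o['position']
def cloud(name,d,o=None):
    m,R,c=pose(name,o);v,u=np.indices(d.shape);r=rays(m,np.c_[u.ravel(),v.ravel()])
    P=(r*d.reshape(-1,1))@R.T+c;P[d.ravel()<=0]=np.nan
    return P.reshape(*d.shape,3)
def plane(name,uv,z,o=None):
    m,R,c=pose(name,o);r=rays(m,uv)@R.T
    return c+r*((z-c[2])/r[:,2])[:,None]
def circ(p):
    A=np.c_[2*p,np.ones(len(p))];s=np.linalg.lstsq(A,(p**2).sum(1),rcond=None)[0]
    return s[:2],np.sqrt(s[2]+s[:2]@s[:2])
def move(target,R,o=None):
    """print offset/turn in row units to reach a TCP target and rotation"""
    o=o or manip.get_obs();R0=Ro.from_quat(o['ee_rot'])
    print('offset',np.round(R0.inv().apply(np.array(target)-o['position'])/.2,3),'turn',np.round((R0.inv()*R).as_rotvec()/(np.pi/4),3))
E
python3 - <<'E'
from h import *
v=np.load('v0.npz')
for n,i,d in(('scene','s','d'),('side','s2','d2')):
    P=cloud(n,v[d]);I=v[i].astype(int);z=P[...,2]
    def comp(mk,lo):
        k,L,S,C=cv2.connectedComponentsWithStats(mk.astype(np.uint8));return [(S[j,4],np.round(C[j]*1.5625),L==j) for j in range(1,k) if S[j,4]>lo]
    near=(P[...,0]<1.2)
    print(n)
    print(' beam');
    for a,c,M in comp((z>.255)&(z<.275)&(I.min(2)>120),150):
        r=cv2.minAreaRect(P[M][:,:2].astype(np.float32)*1000);print(a,c,r,np.median(z[M]))
    print(' dish');
    for a,c,M in comp((I.min(2)>150)&(z>-.01)&(z<.025),100): 
        h,_=cv2.findContours(M.astype(np.uint8),0,1);q=h[0].reshape(-1,2)
        p=plane(n,q,.016)[:,:2];print(a,c,circ(p))
    print(' greycap')
    sat=I.max(2)-I.min(2)
    for a,c,M in comp((I.max(2)<170)&(I.max(2)>60)&(sat<30)&(z>.06)&(z<.13),20):
        print(a,c,np.round(np.median(P[M],0),3),np.round(P[M].max(0),3)); 
        t=M&(z>.108);print('  top',t.sum(),np.round(P[t].mean(0),3) if t.any() else '')
    print(' black')
    for a,c,M in comp((I.max(2)<60)&(z>.05)&(z<.12),6): print(a,c,np.round(np.median(P[M],0),3),np.round(np.nanmax(P[M],0),3))
    print(' turq')
    for a,c,M in comp((I[...,1]-I[...,0]>60)&(z<.2),20): print(a,c,np.round(np.median(P[M],0),3),np.round(P[M].max(0),3))
s=v['s'];cv2.imwrite('pics/c.png',cv2.resize(s[130:330,160:370,::-1],(630,600),interpolation=cv2.INTER_CUBIC))
E
```

```text
scene
 beam
218 [766.  40.] ((-862.7263793945312, -211.90023803710938), (245.4090118408203, 20.55870246887207), 81.1771469116211) 0.26501221344797266
157 [599. 203.] ((30.52350616455078, 62.01826095581055), (19.837121963500977, 136.40028381347656), 60.98029708862305) 0.2649339953561435
1903 [341. 280.] ((596.7877197265625, -41.68524169921875), (73.0101089477539, 358.1299133300781), 16.10921859741211) 0.2645239725281554
 dish
237 [31.  8.] (array([ 0.88879067, -2.08597786]), np.float64(0.08875318516833218))
1304 [565. 273.] (array([0.00809821, 0.00778374]), np.float64(0.11368698108537784))
332 [367. 376.] (array([ 0.52319747, -0.05054994]), np.float64(0.17375421217452333))
899 [524. 455.] (array([0.4167143 , 0.35642978]), np.float64(0.052921226790696566))
189 [436. 544.] (array([0.65976942, 0.36612805]), np.float64(0.06701189336424149))
 greycap
406 [311.  14.] [ 0.065 -1.286  0.103] [ 0.167 -1.271  0.13 ]
  top 170 [ 0.063 -1.287  0.119]
1495 [565.  19.] [-0.676 -0.809  0.099] [-0.586 -0.658  0.129]
  top 128 [-0.794 -0.757  0.118]
454 [565. 253.] [0.065 0.035 0.093] [0.08  0.077 0.1
[... 1265 characters left out ...]
0.075 -1.273  0.13 ]
  top 117 [-0.005 -1.289  0.12 ]
31 [794.  24.] [-0.801  0.822  0.119] [-0.789  0.839  0.129]
  top 29 [-0.8    0.82   0.119]
78 [753.  39.] [-0.73   0.711  0.087] [-0.638  0.716  0.105]
  top 0 
535 [452. 156.] [0.064 0.015 0.094] [0.08  0.075 0.13 ]
  top 171 [0.058 0.013 0.119]
44 [189. 326.] [ 0.669 -0.366  0.066] [ 0.722 -0.36   0.074]
  top 0 
108 [341. 332.] [ 0.594 -0.066  0.094] [ 0.602 -0.053  0.107]
  top 0 
 black
 turq
30 [11. 66.] [ 1.000e-03 -1.341e+00  8.000e-03] [ 0.107 -1.163  0.122]
45 [233. 231.] [ 0.469 -0.348  0.15 ] [ 0.485 -0.334  0.157]
344 [468. 271.] [0.332 0.129 0.043] [0.353 0.155 0.078]
381 [501. 328.] [0.455 0.229 0.044] [0.478 0.26  0.078]
```

View pics/c.png

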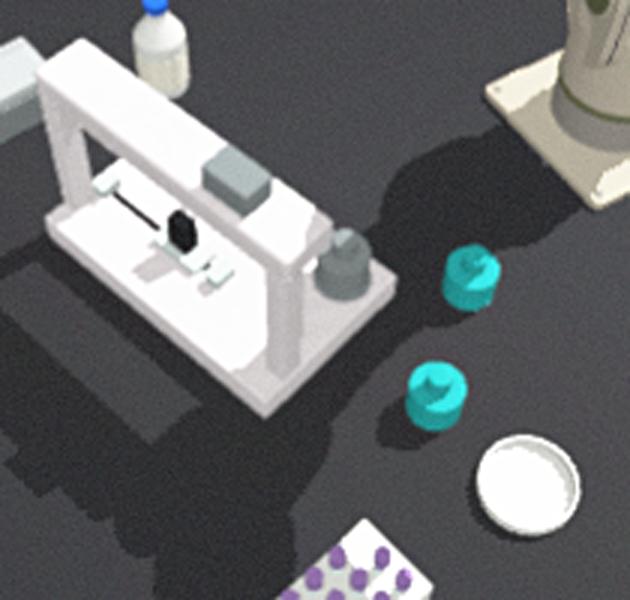

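The crop confirms the cap: the grey capped cylinder at crop (343,265) sits on the deck's +y front corner. The reader pose from the beam fit predicts it at (.453,.057), and the knob top was measured at (.454,.059,.116). The turquoise ones at crop (471,278) and (436,396) stand on the bench.

```bash
cat >> h.py <<'E'
yaw=np.radians(16.13);rx=np.array([np.cos(yaw),np.sin(yaw),0]);ry=np.array([-np.sin(yaw),np.cos(yaw),0])
org=np.array([.596,-.042,0])-.045*rx
def tool(t,dz=0):
    "tool x=reader y, fingers tilted t deg to the reader's back"
    t=np.radians(t);y=np.sin(t)*rx-np.cos(t)*np.array([0,0,1.]);x=ry
    return Ro.from_euler('z',dz,degrees=True)*Ro.from_matrix(np.c_[x,y,np.cross(x,y)])
E
python3 - <<'E'
from h import *
o=manip.get_obs();print(np.round(Ro.from_quat(o['ee_rot']).as_matrix(),2))
for dz in(0,40,180):
  print(dz);move([.4535,.058,.25],tool(0,dz))
E
```

```text
[[ 0.42 -0.   -0.91]
 [ 0.91 -0.    0.42]
 [-0.   -1.   -0.  ]]
0
offset [-1.9   -0.094 -1.931] turn [-0.    -0.916 -0.002]
40
offset [-1.9   -0.094 -1.931] turn [-1.000e-03 -1.805e+00 -1.000e-03]
180
offset [-1.9   -0.094 -1.931] turn [ 2.000e-03  3.084e+00 -1.000e-03]
```

```bash
python3 -m pendant '{"offset":[[-0.1,-0.05,-0.1],[-0.25,-0.12,-0.25],[-0.4,-0.15,-0.4],[-0.55,-0.15,-0.55],[-0.75,-0.15,-0.75],[-0.9,-0.15,-0.9],[-0.95,-0.15,-0.95],[-0.95,-0.15,-0.95]],"turn":[[0,0,0],[0,-0.05,0],[0,-0.1,0],[0,-0.2,0],[0,-0.3,0],[0,-0.4,0],[0,-0.45,0],[0,-0.45,0]]}' 100
python3 - <<'E'
from h import *
move([.4535,.058,.25],tool(0))
E
```

```text
clock: 1.1
position: [0.3567, 0.3123, 0.2608]
ee_rot: [0.521, 0.477, -0.478, -0.521]
ft_force: [0.6, 0.6, -0.2]
grip_width: 1.0
offset [-1.225  0.055 -0.592] turn [-0.001 -0.469 -0.001]
```

```bash
python3 -m pendant '{"offset":[[-0.15,0,-0.05],[-0.3,0,-0.12],[-0.5,0,-0.22],[-0.7,0,-0.35],[-0.85,0,-0.45],[-0.97,0.02,-0.55],[-1,0.05,-0.59],[-1,0.05,-0.59]],"turn":[[0,-0.05,0],[0,-0.15,0],[0,-0.25,0],[0,-0.35,0],[0,-0.42,0],[0,-0.47,0],[0,-0.47,0],[0,-0.47,0]]}' 100
python3 - <<'E'
from h import *
o=manip.get_obs();move([.4535,.058,.2],tool(0))
I,d=manip.camera('wrist');P=cloud('wrist',d,o);z=P[...,2]
M=(z>.105)&(z<.125)&(np.hypot(P[...,0]-.4535,P[...,1]-.058)<.04)
print(M.sum(),P[M].mean(0)); k=(P[M][:,:2]*1000).astype(np.float32);print(cv2.minEnclosingCircle(k))
M=(z>.085)&(z<.1)&(np.hypot(P[...,0]-.4535,P[...,1]-.058)<.045);print(M.sum(),cv2.minEnclosingCircle((P[M][:,:2]*1000).astype(np.float32)))
cv2.imwrite('pics/d.png',I[:,:,::-1])
E
```

```text
clock: 2.1
position: [0.4567, 0.1037, 0.2503]
ee_rot: [-0.425, -0.564, 0.566, 0.425]
ft_force: [-0.0, 1.1, 0.3]
grip_width: 1.004
offset [-0.215  0.252  0.078] turn [-0.003  0.    -0.002]
814 [0.44936615 0.05703157 0.11569765]
((450.6972961425781, 56.66716384887695), 14.042490005493164)
2206 ((450.6574401855469, 56.479217529296875), 30.06533432006836)
```

View pics/d.png

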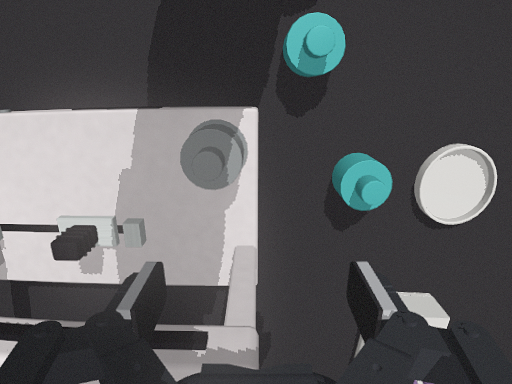

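The wrist view shows the cap at (213,155), alone on the deck. Its measured centre is (.4506,.0566), with radii 14 and 30 mm that match the given sizes.

Run:
```python
from h import *
move([.4507,.0566,.25],tool(0)); move([.4507,.0566,.092],tool(0))
```

```text
offset [-0.22   0.003  0.094] turn [-0.002  0.002 -0.001]
offset [-0.22   0.793  0.093] turn [-0.002  0.002 -0.001]
```

```bash
python3 -m pendant '{"offset":[[-0.1,0,0.04],[-0.2,0,0.085],[-0.22,0.1,0.094],[-0.22,0.25,0.094],[-0.22,0.4,0.094],[-0.22,0.53,0.094],[-0.22,0.63,0.094],[-0.22,0.7,0.094],[-0.22,0.75,0.094],[-0.22,0.78,0.094],[-0.22,0.793,0.094],[-0.22,0.793,0.094]],"turn":[[0,0,0],[0,0,0],[0,0,0],[0,0,0],[0,0,0],[0,0,0],[0,0,0],[0,0,0],[0,0,0],[0,0,0],[0,0,0],[0,0,0]]}' 100
python3 - <<'E'
from h import *
move([.4507,.0566,.092],tool(0))
E
```

```text
clock: 3.65
position: [0.4506, 0.0565, 0.0923]
ee_rot: [-0.424, -0.565, 0.566, 0.425]
ft_force: [-0.1, 0.2, 0.6]
grip_width: 1.0
offset [ 0.     0.001 -0.001] turn [-0.002  0.002 -0.001]
```

```bash
python3 -m pendant '{"offset":[[0,0,0],[0,0,0],[0,0,0],[0,0,0],[0,0,0],[0,0,0],[0,0,0],[0,0,0]],"turn":[[0,0,0],[0,0,0],[0,0,0],[0,0,0],[0,0,0],[0,0,0],[0,0,0],[0,0,0]]}' 0 40
```

```text
clock: 4.65
position: [0.4508, 0.0566, 0.0926]
ee_rot: [-0.424, -0.565, 0.566, 0.425]
ft_force: [-1.4, -0.1, 5.7]
grip_width: 0.313
```

```bash
python3 -m pendant '{"offset":[[0,-0.02,0],[0,-0.06,0],[0,-0.12,0],[0,-0.2,0],[0,-0.3,0],[0,-0.4,0],[0,-0.47,0],[0,-0.52,0],[0,-0.55,0],[0,-0.55,0]],"turn":[[0,0,0],[0,0,0],[0,0,0],[0,0,0],[0,0,0],[0,0,0],[0,0,0],[0,0,0],[0,0,0],[0,0,0]]}' 0 40
python3 - <<'E'
from h import *
o=manip.get_obs();I,d=manip.camera('wrist');P=cloud('wrist',d,o)
I2,d2=manip.camera('side')
z=P[...,2];M=(np.abs(P[...,0]-.4165)<.07)&(np.abs(P[...,1]-.3565)<.07)&(z>.012)&(z<.02)
print(M.sum(),M.sum() and cv2.minEnclosingCircle((P[M][:,:2]*1000).astype(np.float32)))
cv2.imwrite('pics/e.png',I[:,:,::-1])
move([.416,.3565,.21],tool(0))
E
```

```text
clock: 5.9
position: [0.4509, 0.0567, 0.2026]
ee_rot: [-0.424, -0.565, 0.566, 0.424]
ft_force: [0.5, 0.7, -0.8]
grip_width: 0.316
564 ((415.0760192871094, 352.1787109375), 51.88218688964844)
offset [ 1.488 -0.042 -0.253] turn [-0.003  0.002 -0.001]
```

View pics/e.png

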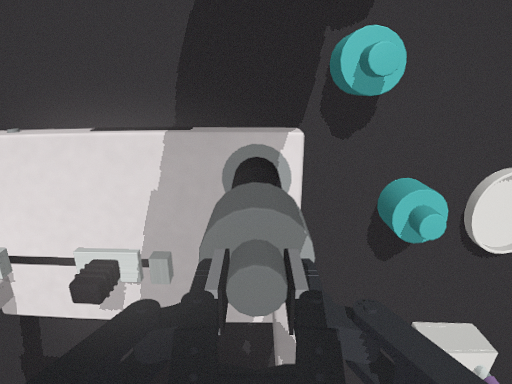

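The cap is held (knob between the pads at (258,280)) and the tube is bare at (258,175). Next I carry it to the dish.

```bash
python3 -m pendant '{"offset":[[0.06,0,0],[0.18,0,-0.02],[0.34,0,-0.06],[0.52,0,-0.1],[0.7,0,-0.14],[0.85,0,-0.17],[0.95,0,-0.19],[1,0,-0.2],[1,0,-0.2]],"turn":[[0,0,0],[0,0,0],[0,0,0],[0,0,0],[0,0,0],[0,0,0],[0,0,0],[0,0,0],[0,0,0]]}' 0 40
python3 - <<'E'
from h import *
o=manip.get_obs();I,d=manip.camera('wrist');P=cloud('wrist',d,o)
z=P[...,2];M=(np.abs(P[...,0]-.4165)<.07)&(np.abs(P[...,1]-.3565)<.07)&(z>.012)&(z<.02)
p=P[M][:,:2];print(M.sum(),np.ptp(p,axis=0),cv2.minEnclosingCircle((p*1000).astype(np.float32)),circ(p))
move([.416,.355,.16],tool(0))
E
```

```text
clock: 7.12
position: [0.4331, 0.2598, 0.2016]
ee_rot: [-0.424, -0.565, 0.567, 0.425]
ft_force: [-0.0, -0.2, -0.7]
grip_width: 0.307
1233 [0.10323189 0.10403746] ((414.01800537109375, 355.96160888671875), 52.66637420654297) (array([0.41323702, 0.35512875]), np.float64(0.04950698549379449))
offset [ 0.485  0.208 -0.051] turn [-0.003  0.001 -0.002]
```

```bash
python3 -m pendant '{"offset":[[0.08,0,0],[0.2,0,-0.02],[0.33,0,-0.03],[0.43,0.05,-0.04],[0.49,0.15,-0.042],[0.495,0.28,-0.042],[0.495,0.4,-0.042],[0.495,0.5,-0.042],[0.495,0.57,-0.042],[0.495,0.62,-0.042],[0.495,0.65,-0.042],[0.495,0.65,-0.042]],"turn":[[0,0,0],[0,0,0],[0,0,0],[0,0,0],[0,0,0],[0,0,0],[0,0,0],[0,0,0],[0,0,0],[0,0,0],[0,0,0],[0,0,0]]}' 0 40
python3 - <<'E'
from h import *
move([.414,.356,.0516],tool(0))
E
```

```text
clock: 8.68
position: [0.4136, 0.3563, 0.0715]
ee_rot: [-0.425, -0.564, 0.566, 0.425]
ft_force: [0.4, -0.5, -0.5]
grip_width: 0.309
offset [-0.002  0.099 -0.002] turn [-0.003  0.001 -0.002]
```

```bash
python3 -m pendant '{"offset":[[0,0.025,0],[0,0.05,0],[0,0.07,0],[0,0.085,0],[0,0.092,0],[0,0.095,0],[0,0.095,0]],"turn":[[0,0,0],[0,0,0],[0,0,0],[0,0,0],[0,0,0],[0,0,0],[0,0,0]]}' 0 40; python3 -c "
from h import *
I,d=manip.camera('side');print(manip.get_obs()['ft_force'])
cv2.imwrite('pics/f.png',cv2.resize(I[150:310,260:440,::-1],(675,600),interpolation=cv2.INTER_CUBIC))"
```

```text
clock: 9.55
position: [0.4136, 0.3563, 0.0525]
ee_rot: [-0.425, -0.564, 0.566, 0.425]
ft_force: [-0.3, -1.0, -0.9]
grip_width: 0.312
[-0.83880928 -0.23449935 -0.36350958]
```

Next I lower it in small steps until contact shows.

```bash
python3 -m pendant '{"offset":[[0,0.004,0],[0,0.008,0],[0,0.01,0],[0,0.01,0]],"turn":[[0,0,0],[0,0,0],[0,0,0],[0,0,0]]}' 0 40
```

```text
clock: 10.1
position: [0.4138, 0.3564, 0.0516]
ee_rot: [-0.425, -0.565, 0.566, 0.425]
ft_force: [-3.4, -3.2, 11.2]
grip_width: 0.311
```

```bash
python3 -m pendant '{"offset":[[0,0.003,0],[0,0.006,0],[0,0.006,0]],"turn":[[0,0,0],[0,0,0],[0,0,0]]}' 0 40
```

```text
clock: 10.48
position: [0.4138, 0.3564, 0.0515]
ee_rot: [-0.425, -0.565, 0.566, 0.425]
ft_force: [-5.9, -4.9, 13.7]
grip_width: 0.316
```

Contact is made (14 N). I release and raise the tool.

```bash
python3 -m pendant '{"offset":[[0,0,0],[0,0,0],[0,0,0],[0,0,0],[0,0,0],[0,-0.03,0],[0,-0.1,0],[0,-0.22,0],[0,-0.4,0],[0,-0.6,0],[0,-0.8,0],[0,-0.9,0]],"turn":[[0,0,0],[0,0,0],[0,0,0],[0,0,0],[0,0,0],[0,0,0],[0,0,0],[0,0,0],[0,0,0],[0,0,0],[0,0,0],[0,0,0]]}' 80
python3 - <<'E'
from h import *
o=manip.get_obs();I,d=manip.camera('wrist');P=cloud('wrist',d,o);z=P[...,2]
n=np.hypot(P[...,0]-.414,P[...,1]-.356)<.045
for a,b in((.068,.085),(.042,.056)):
    M=n&(z>a)&(z<b);print(M.sum(),np.median(z[M]),np.ptp(z[M]),cv2.minEnclosingCircle((P[M][:,:2]*1000).astype(np.float32)))
cv2.imwrite('pics/g.png',I[:,:,::-1])
b=org+.03*rx-.01*ry;print('grip',b)
R=tool(35);yt=R.as_matrix()[:,1]
for back,h in((.16,.085),(0,.085)):
  T=b+[0,0,h]+yt*(.0187-back);print(T);move(T,R,o)
E
```

```text
clock: 11.98
position: [0.4148, 0.3571, 0.2353]
ee_rot: [0.425, 0.566, -0.564, -0.425]
ft_force: [-0.1, 0.1, 0.3]
grip_width: 0.797
630 0.07519968376931058 0.009033664699643174 ((414.05194091796875, 356.56488037109375), 13.993341445922852)
1814 0.049355112819495756 0.013574470300390551 ((414.0262756347656, 356.64752197265625), 30.077198028564453)
grip [ 0.58436867 -0.0557736   0.        ]
[ 0.5065128  -0.07828971  0.20074618]
offset [-2.219  0.169  0.165] turn [-0.776 -0.     0.002]
[ 0.59467231 -0.05279376  0.06968186]
offset [-2.22   0.825 -0.293] turn [-0.776 -0.     0.002]
```

View pics/g.png

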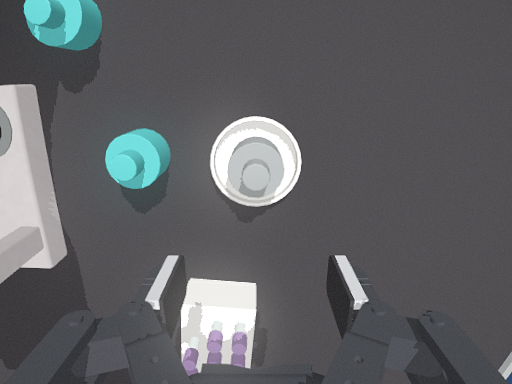

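The cap stands flat in the dish: the knob top is at .075 m and the centre at (.414,.3566), within 1 mm of the dish centre. In the view the cap is at (256,168), inside the ring. Now the lock.

```bash
python3 -m pendant '{"offset":[[-0.05,0,0.06],[-0.15,0,0.16],[-0.28,0,0.27],[-0.43,0,0.36],[-0.58,0,0.4],[-0.73,0,0.4],[-0.88,0,0.4],[-0.97,0,0.4],[-1,0,0.4],[-1,0,0.4]],"turn":[[0,0,0],[-0.05,0,0],[-0.12,0,0],[-0.2,0,0],[-0.28,0,0],[-0.36,0,0],[-0.42,0,0],[-0.45,0,0],[-0.45,0,0],[-0.45,0,0]]}' 80
python3 - <<'E'
from h import *
o=manip.get_obs()
b=org+.03*rx-.01*ry;R=tool(35);yt=R.as_matrix()[:,1]
T=b+[0,0,.085]+yt*(.0187-.16);move(T,R,o)
E
```

```text
clock: 13.28
position: [0.3942, 0.1436, 0.2366]
ee_rot: [0.493, 0.657, -0.455, -0.344]
ft_force: [0.6, -0.4, 0.5]
grip_width: 0.802
offset [-1.223  0.245 -0.155] turn [-0.324 -0.001  0.003]
```

```bash
python3 -m pendant '{"offset":[[-0.06,0,0],[-0.18,0,0],[-0.34,0,0],[-0.5,0,0],[-0.68,0,0],[-0.83,0,0],[-0.94,0,0],[-1,0,0],[-1,0,0]],"turn":[[-0.04,0,0],[-0.1,0,0],[-0.16,0,0],[-0.22,0,0],[-0.28,0,0],[-0.32,0,0],[-0.32,0,0],[-0.32,0,0],[-0.32,0,0]]}' 60
python3 - <<'E'
from h import *
o=manip.get_obs()
b=org+.03*rx-.01*ry;R=tool(35);yt=R.as_matrix()[:,1]
I,d=manip.camera('wrist');P=cloud('wrist',d,o);Q=(P-org)@np.c_[rx,ry,[0,0,1]]
M=(I.max(2)<70)&(Q[...,2]>.06)&(Q[...,2]<.115)&(abs(Q[...,0]-.03)<.03)&(abs(Q[...,1]+.02)<.06)
q=Q[M];print(M.sum(),np.percentile(q,[1,50,99],axis=0)); t=q[q[:,2]>.097];print(len(t),t.min(0),t.max(0))
cv2.imwrite('pics/k.png',I[:,:,::-1])
T=b+[0,0,.085]+yt*(.0187-.16);move(T,R,o)
E
```

```text
clock: 14.4
position: [0.4498, -0.0487, 0.2357]
ee_rot: [0.532, 0.709, -0.369, -0.28]
ft_force: [-1.0, 0.6, 0.7]
grip_width: 0.6
1183 [[ 0.01484114 -0.03771362  0.06052385]
 [ 0.01683241 -0.02220043  0.08908609]
 [ 0.03505539 -0.00812984  0.10260215]]
407 [ 0.01504579 -0.03784029  0.09700555] [ 0.03576832 -0.00814037  0.10301772]
offset [-0.222  0.275 -0.091] turn [-0.004 -0.003  0.003]
```

View pics/k.png

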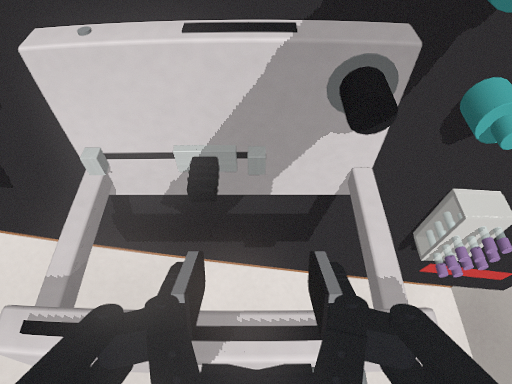

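The lock grip is at (203,175), measured at reader (.028,-.023), so the lock starts about 13 mm off its locked end, with a visible gap to the right stop at (257,160). Bare tube at (368,105). The turn is right, so I approach along the tool axis.

Run:
```python
from h import *
o=manip.get_obs()
R=tool(35);yt=R.as_matrix()[:,1]
for back in(.10,0):
  T=org+.025*rx-.023*ry+[0,0,.087]+yt*(.0187-back);move(T,R,o)
```

```text
offset [-0.293  0.552 -0.076] turn [-0.004 -0.001  0.004]
offset [-0.295  1.052 -0.077] turn [-0.004 -0.001  0.004]
```

```bash
python3 -m pendant '{"offset":[[-0.08,0.03,-0.02],[-0.18,0.08,-0.05],[-0.26,0.16,-0.077],[-0.293,0.28,-0.077],[-0.293,0.42,-0.077],[-0.293,0.55,-0.077],[-0.293,0.67,-0.077],[-0.293,0.77,-0.077],[-0.293,0.85,-0.077],[-0.293,0.88,-0.077],[-0.293,0.88,-0.077]],"turn":[[0,0,0],[0,0,0],[0,0,0],[0,0,0],[0,0,0],[0,0,0],[0,0,0],[0,0,0],[0,0,0],[0,0,0],[0,0,0]]}' 70
python3 - <<'E'
from h import *
o=manip.get_obs()
R=tool(35);yt=R.as_matrix()[:,1]
T=org+.025*rx-.023*ry+[0,0,.087]+yt*.0187;move(T,R,o)
I,d=manip.camera('wrist')
cv2.imwrite('pics/l.png',I[:,:,::-1])
E
```

```text
clock: 15.82
position: [0.5748, -0.0691, 0.0996]
ee_rot: [0.53, 0.71, -0.37, -0.279]
ft_force: [-0.2, -0.5, -0.5]
grip_width: 0.698
offset [-0.016  0.168  0.003] turn [-0.004  0.002  0.008]
```

View pics/l.png

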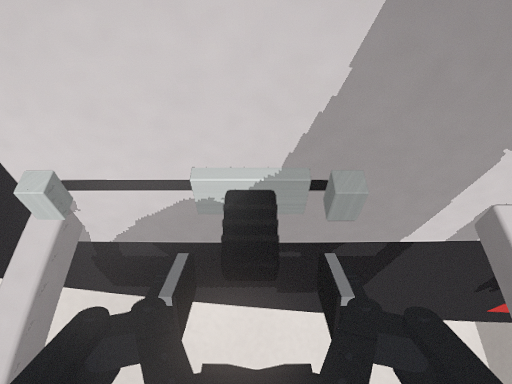

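The grip at (250,235) sits between the finger tips at (178,260) and (336,260). I go in and close.

```bash
python3 -m pendant '{"offset":[[-0.016,0.05,0],[-0.016,0.1,0.003],[-0.016,0.14,0.003],[-0.016,0.168,0.003],[-0.016,0.168,0.003],[-0.016,0.168,0.003]],"turn":[[0,0,0],[0,0,0],[0,0,0],[0,0,0],[0,0,0],[0,0,0]]}' 70 && python3 -m pendant '{"offset":[[0,0,0],[0,0,0],[0,0,0],[0,0,0],[0,0,0],[0,0,0]],"turn":[[0,0,0],[0,0,0],[0,0,0],[0,0,0],[0,0,0],[0,0,0]]}' 0 30
python3 - <<'E'
from h import *
o=manip.get_obs();print(((o['position']-org)@np.c_[rx,ry,[0,0,1]]).round(4))
R=tool(35);yt=R.as_matrix()[:,1]
move(org+.025*rx-.11*ry+[0,0,.087]+yt*.0187,R,o)
E
```

```text
clock: 16.62
position: [0.5937, -0.067, 0.0717]
ee_rot: [0.53, 0.71, -0.369, -0.279]
ft_force: [0.0, -0.9, -0.5]
grip_width: 0.699
clock: 17.38
position: [0.5937, -0.0673, 0.072]
ee_rot: [0.53, 0.71, -0.369, -0.279]
ft_force: [-6.0, -0.6, 5.0]
grip_width: 0.347
[ 0.0358 -0.0236  0.072 ]
offset [-0.432 -0.001  0.002] turn [-0.003  0.001  0.007]
```

```bash
python3 -m pendant '{"offset":[[-0.02,0,0],[-0.06,0,0],[-0.11,0,0],[-0.17,0,0],[-0.23,0,0],[-0.29,0,0],[-0.34,0,0],[-0.38,0,0],[-0.4,0,0],[-0.41,0,0],[-0.41,0,0],[-0.41,0,0]],"turn":[[0,0,0],[0,0,0],[0,0,0],[0,0,0],[0,0,0],[0,0,0],[0,0,0],[0,0,0],[0,0,0],[0,0,0],[0,0,0],[0,0,0]]}' 0 30; python3 -c "
from h import *
o=manip.get_obs();print(((o['position']-org)@np.c_[rx,ry,[0,0,1]]).round(4),(o['ft_force']@np.c_[rx,ry]).round(1))"
```

```text
clock: 18.88
position: [0.6168, -0.1474, 0.072]
ee_rot: [0.531, 0.71, -0.369, -0.279]
ft_force: [-7.9, -2.0, 9.4]
grip_width: 0.348
[ 0.0357 -0.107   0.072 ] [-8.1  0.2]
```

```bash
python3 -m pendant '{"offset":[[-0.01,0,0],[-0.02,0,0],[-0.03,0,0],[-0.035,0,0],[-0.035,0,0],[-0.035,0,0]],"turn":[[0,0,0],[0,0,0],[0,0,0],[0,0,0],[0,0,0],[0,0,0]]}' 0 30; python3 -c "
from h import *
o=manip.get_obs();print(((o['position']-org)@np.c_[rx,ry,[0,0,1]]).round(4),(o['ft_force']@np.c_[rx,ry]).round(1))"
```

```text
clock: 19.62
position: [0.6178, -0.1506, 0.0719]
ee_rot: [0.529, 0.711, -0.37, -0.28]
ft_force: [-20.1, 10.3, 20.6]
grip_width: 0.345
[ 0.0358 -0.1104  0.0719] [-16.5  15.5]
```

It stopped at y=-.110 with 15 N of reaction, which is the end stop. I release, then back out along the tool axis.

```bash
python3 -m pendant '{"offset":[[0,0,0],[0,0,0],[0,0,0],[0,0,0],[0,-0.03,0],[0,-0.1,0],[0,-0.2,0],[0,-0.33,0],[0,-0.46,0],[0,-0.58,0],[0,-0.65,0],[0,-0.65,0]],"turn":[[0,0,0],[0,0,0],[0,0,0],[0,0,0],[0,0,0],[0,0,0],[0,0,0],[0,0,0],[0,0,0],[0,0,0],[0,0,0],[0,0,0]]}' 60
python3 - <<'E'
from h import *
o=manip.get_obs();I,d=manip.camera('wrist');P=cloud('wrist',d,o);Q=(P-org)@np.c_[rx,ry,[0,0,1]]
M=(I.max(2)<70)&(Q[...,2]>.06)&(Q[...,2]<.115)&(abs(Q[...,0]-.03)<.03)&(abs(Q[...,1]+.1)<.06)
q=Q[M];print(M.sum(),np.percentile(q,[1,50,99],axis=0))
cv2.imwrite('pics/m.png',I[:,:,::-1])
E
```

```text
clock: 21.12
position: [0.5464, -0.175, 0.1792]
ee_rot: [0.53, 0.71, -0.37, -0.28]
ft_force: [-0.4, -0.7, -0.9]
grip_width: 0.602
1910 [[ 0.01454186 -0.12465391  0.06057471]
 [ 0.01644497 -0.11019033  0.08931635]
 [ 0.03595692 -0.09567959  0.10223217]]
```

View pics/m.png

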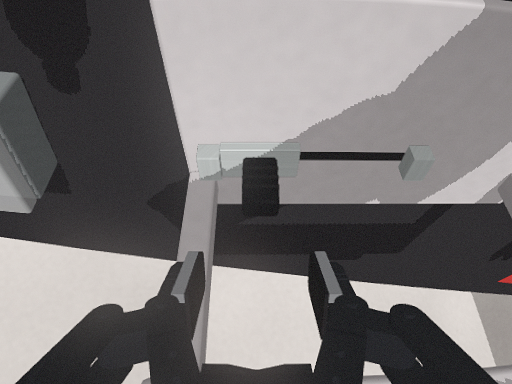

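The carriage butts against the left stop at (220,160), and the grip is centred at y=-.110, which is fully home. I back off a little more and make a last overall check.

```bash
python3 -m pendant '{"offset":[[0,-0.1,0],[0,-0.2,0],[0,-0.3,0],[0,-0.35,0],[0,-0.35,0],[0,-0.35,0]],"turn":[[0,0,0],[0,0,0],[0,0,0],[0,0,0],[0,0,0],[0,0,0]]}' 60
python3 - <<'E'
from h import *
s,d=manip.camera('scene');v=np.load('v0.npz')
P=cloud('scene',d);z=P[...,2];M=(np.hypot(P[...,0]-.414,P[...,1]-.356)<.04)&(z>.066)&(z<.085);print(M.sum(),P[M].mean(0))
cv2.imwrite('pics/n.png',cv2.resize(s[:,:,::-1],(800,600),interpolation=cv2.INTER_CUBIC))
E
```

```text
clock: 21.92
position: [0.537, -0.197, 0.2258]
ee_rot: [0.522, 0.71, -0.373, -0.291]
ft_force: [0.2, 0.8, -0.1]
grip_width: 0.597
73 [0.41639552 0.35611172 0.07428434]
```

View pics/n.png

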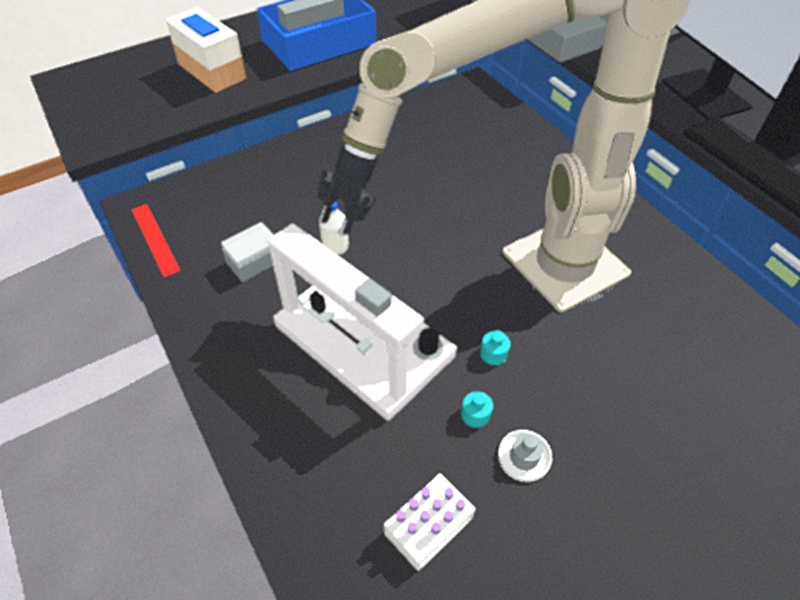

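Last view: the cap is in the dish at (525,453) and the lock grip at the far left end at (318,300). The bottle (335,235), tip box and rack are where they started. The gripper is clear with zero contact force.

```bash
python3 -c "
from workcell import manip
o=manip.get_obs();print(o['joint_pos'].round(2),o['joint_velocities'].round(3),o['ft_force'].round(1));print(manip.hand_in())"
```

```text
[ 1.96  0.13 -1.47  1.95 -0.41  0.81  2.6 ] [ 0.009  0.    -0.004 -0.001  0.003  0.001 -0.001] [-0.4  0.4 -1. ]
the job is handed in; nothing more can be done
None
```

I did both parts of the job in the order asked and handed it in at about 22 s of the 56 s allowed; the hand-in gave no verdict.

- **Cap:** I lifted the grey cap off the tube by its knob and lowered it into the dish until it touched (about 14 N), then let go. It stands open side down and flat, with the knob top at 75 mm as it should be. Its centre is within about 1 mm of the dish centre by the wrist camera and about 2 mm by the scene camera.
- **Lock:** I slid the grip to the far stop, where it pushed back with about 15 N. After release it measured y = -110 mm, and the picture shows the carriage touching the stop. It had started about 13 mm off its locked end.
- **Bystanders:** The bottle, rack and tip box look unmoved in the last scene picture; I did not measure their positions.
- **At hand-in:** The gripper was open and touching nothing, with the force reading at noise level.

One thing did not go as planned. The last back-off move stopped short, and joints 3 and 7 read -1.47 and 2.6, right at the edge of their ranges to two decimals. No contact force showed. I saw those readings only in the script that also handed the job in, so I could not move off them first.

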